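Unlock the dead-man lever and hold it in its middle position

TASK

Unlock the spring-loaded dead-man lever on its bench stand: draw the locking pin up out of its bore, hang it upright by its collar in the notch of the pin rest beside the stand and let go of it. Then swing the lever by its black upright handle against the spring until its pointer stands in the middle sector, between the two raised ribs of the quadrant, never letting it go on past the second rib, and finish while still holding it there, for it springs back when let go. Leave the small parts lying round the stand where they are.

Things in the scene. Friction and masses are not known exactly. Their poses are not given: they have to be found in the camera images.
- bore (a point): Centre of the pin's upright bore, at the lever bar's top face (36 mm above the bench). Axes of the fixed grey stand (base plate 170x85x20 mm): x points to the lever's pivot, the locked lever points to -x, z up. Bore 13 mm wide, through the lever bar and the base plate under it.
- pin_knob (a point): Middle of the grip knob of the loose steel locking pin, which starts fully in the bore. Knob: upright cylinder 18 mm across, 34 mm tall. Collar below it: 25 mm across, 4 mm thick, underside 21 mm below this point, resting on the lever bar. Shank below: 10 mm across, 30 mm long (foot 51 mm below this point). z up along the pin. Mass about 80 g.
- pin: The same pin; origin at the centre of its foot, 51 mm below the knob's middle; z along the pin, upwards.
- notch (a point): Seat in the notch of the pin rest (bracket fixed to the bench), on the top face, 46 mm above the bench, of its level 6 mm steel plate. The notch is a 14 mm wide slot from 7 mm on the +x side of this point to its open mouth 22 mm on the -x side; 32 mm free below the plate. Parked, the collar lies on the plate, knob middle 21 mm above this point; from here to 15 mm towards the mouth will do.
- lever (a joint): Angle of the lever in rad. 0 = at rest against its stop (locked there by the pin); grows as it is swung clockwise seen from above, about the upright axis at point pivot. The ribs stand at 0.27 and 0.45, so the middle sector is centred at 0.36; the end stop is at 0.70. A spring drives it back to 0: about 3 N at the handle at 0, 7.5 N at 0.36.
- pivot (a point): On the lever's upright turning axis, at the height of the bar's top face; 65 mm from the bore. Same axes as point bore. Tallest part here is a bolt head 18 mm above this point.
- lever_grip (a point): Middle of the upright black round handle at the lever's free end, 155 mm from the pivot axis, 72 mm above the bench; 25 to 26 mm across from 41 to 93 mm above the bench, rounded above, top at 103 mm. The steel bar (22 mm wide, top face 36 mm above the bench) runs from it to the pivot; -x of this point points away from the pivot.
- contactor: Bystander, loose: contactor (electrical relay) 75x45x70 mm; origin at the centre of its underside. To be left alone.
- terminal_strip: Bystander, loose: cream terminal strip 22x70x18 mm; origin at the centre of its underside. To be left alone.
- fuse_a: Bystander, loose: small cartridge fuse 10x38x10 mm; origin at the centre of its underside. To be left alone.
- battery_2: Bystander, loose: small battery cell lying down, 15x50x15 mm; origin at the centre of its underside. To be left alone.
Not all that is in view belongs to the job. Leave any orange or purple look-alike of the pin alone.

How it is judged:
By the outcome, as a careful person would: the job done as asked, in the order asked, and still so for the second after the job is handed in, while the arm keeps its last pose, push and grip.
It also fails if it takes over 45 s, if anything falls off the work surface, if the arm or the gripper's body presses on something with over 40 N, if the wrist force passes 120 N, or if a joint passes its speed limit or range.

ROBOT

A 6-joint arm with a two-finger parallel gripper is mounted at the origin on a cart in front of the work surface, level with it; the furniture and walls round the work are solid. World frame = base frame: x ahead of the robot, y to its left, z up, the work surface at z = 0. Lengths are in m, angles in degrees, forces in N, time in s.
With the tool pointing down it reaches from about 0.25 to 0.725 m from the base axis. Payload 9.7 kg.
Tool frame: the origin (TCP) lies between the finger pads; the fingertips stand 11 mm ahead of it and the grasp point (between the pads) lies 8 mm behind it; z points along the fingers, x is the direction in which the jaws open and shut, and the axes are right-handed (so a half turn about z gives the same grasp; the last joint's range is limited). The gripper opens to 85 mm and grips with 20 to 120 N. Pads are 22 mm wide; open, the fingers measure 114 mm over their backs; the gripper's body (76 mm by 85 mm) begins 54 mm behind the grasp point. The pads swing forward as they close: fully open they stand 13 mm farther back than shut.
Start: joints at [66.349, 4.979, 10.078, 95.1, 0, 90], TCP at [0.221, 0.504, 0.206] pointing down, gripper open.
Joint ranges: [-179.16, 179.16], [-48.56, 103.87], [-65.8, 70.77], [-126.05, 130.52], [-82.76, 87.17], [-180, 180]. Speed limits (degrees/s): [127.2, 127.2, 147.25, 180, 180, 180].

INTERFACE

Orientations are given as [roll, pitch, yaw] about the fixed x, y, z axes, in that order (R = Rz(yaw) Ry(pitch) Rx(roll)).
In Python, from workcell import get_obs, camera, job_done, spotter gives the robot as it stands.
- The arm moves only by the tool play_rows, never from a script. Its argument "rows" is a list of rows, each a list of 3 entries, a list of its own where there are three numbers: the closure, from 0 (fully open) to 1 (shut), then the shift along the tool's x, y, z in cm, then the turn, a rotation vector about the tool's x, y, z in degrees. In form: [[claw, [x, y, z], [wx, wy, wz]], ...]. A call has 1 to 12 rows; each row shifts and turns the pose as measured when the row begins, along the tool's axes as they then stand; what a row does not reach is not made up. A row lasts 1/10 s, in which the tool goes at most 50 mm and 8.59 degrees, less where a joint would pass 70% of its speed; a pose out of reach is approached as far as the arm can. A call is refused whole if a number of a shift passes 5 or a number of a turn 8.59, either way. A call with a gripper value outside its range is refused whole. The fingers move at their own pace and stop on an object; "newtons" is the grip in N (left out, the last holds). Time passes only in rows, so rows that do not move let the fingers close. It gives the time, the measured TCP pose, the force and the opening at its end, in the units of the state.
- get_obs(): the state, without advancing time (a new reading comes with each control period).
- camera(name): name is "scene" or "top" or "wrist"; returns a dict with "img" (420x560x3 uint8, red, green, blue), "intrinsics" (3x3 intrinsics, pixels), "xyz" and "orientation" of the camera in the world. Camera axes: x right, y down, z forward; pixel columns grow to the right and rows downward; lengths in m; the calibration is good to about 2 mm. A picture is of the moment at which its call begins. There is no depth.
- job_done(): hands the job in, once; it reports no verdict.
Trained networks look in a picture, given as the dict that the camera call returned (one of the last four; its "shot" number tells which), for a name from the list of things; names that differ only in an ending like _2 or _b are one class to them, and where a whole thing is asked for, a point or a joint stands for the part that bears it (a point fixed in the world has none). Each returns a list of dicts, best first, with "confidence" (0 to 1); they miss things now and then, are a little off and sometimes report something else, mostly with a low value. They report only what shows in the picture. A call takes as long as a camera call. They do not tell look-alikes from the thing itself.
- spotter.spot_in(picture, thing): "point" ([x, y, z] in m, in world coordinates, good to about 4 mm: the middle of the surface that is visible of it).
- spotter.trace(picture, thing): "pixels" (420x560 bool, what is visible of it).
The state is a dict: "time": time; "q": joint angles; "qd": joint speeds; "joint_efforts": joint torques, N m; "ee_pos": TCP position; "tcp_rot": TCP orientation; "wrist_force": force on the tool from outside, world axes, zero at the start; "torque": the same for the moment, N m; "opening": finger opening in m.
Only numpy, scipy, OpenCV 4.12 (cv2) and the standard library are available. Lean on these libraries where they do the work, as an engineer would, in place of code of your own. Each camera call takes 0.05 s, during which the arm holds its last target.

## Working session

There is one attempt and no reset: what is moved stays moved. The work goes in short steps, Python scripts to look and compute and a tool call to move; the robot and the scene stay as the last step left them, time stands still between calls to the robot, and variables do not carry over. Pictures are saved under pics/ and viewed, and the job is handed in when it is done.

Besides the shell and the picture viewer there is one more tool, called after "Call:" by a JSON object that holds its "api" and its "payload", one argument or row to a line. play_rows: Moves the arm, as the interface text tells. Its arguments: {"type":"object","properties":{"rows":{"type":"array","items":{"type":"array"}},"newtons":{"type":"number"}},"required":["rows"]}

```bash
ls; mkdir -p pics
cat > h.py <<'E'
import numpy as np, cv2, pickle
from workcell import get_obs, camera, job_done, spotter
from scipy.spatial.transform import Rotation as R
def snap(name,fn):
    p=camera(name); cv2.imwrite('pics/'+fn,p['img'][:,:,::-1]); pickle.dump(p,open('pics/'+fn+'.pkl','wb')); return p
E
python3 - <<'E'
from h import *
for n in ['scene','top','wrist']:
    p=snap(n,n+'0.png'); print(n,p['xyz'],p['orientation'],p['intrinsics'])
    for t in ['pin_knob','lever_grip','notch','bore','pivot','pin','contactor','lever']:
        try: print(t,[(np.round(d['point'],3),round(d['confidence'],2)) for d in spotter.spot_in(p,t)][:3])
        except Exception as e: print(t,e)
print(get_obs())
E
```

```text
pics
scene [-0.03659006  0.41274921  0.61561367] [-127.64163564    1.3286951  -121.60662427] [[493.07984996   0.         278.62585237]
 [  0.         493.07984996 208.41542908]
 [  0.           0.           1.        ]]
pin_knob [(array([0.604, 0.23 , 0.045]), 0.86), (array([ 0.592, -0.07 ,  0.05 ]), 0.69), (array([0.533, 0.034, 0.062]), 0.68)]
lever_grip [(array([0.481, 0.038, 0.031]), 0.85), (array([0.534, 0.034, 0.059]), 0.19)]
notch [(array([ 0.513, -0.097,  0.02 ]), 0.91)]
bore [(array([ 0.648, -0.071,  0.011]), 0.64)]
pivot [(array([0.471, 0.063, 0.016]), 0.75)]
pin [(array([ 0.594, -0.064,  0.047]), 0.78), (array([0.485, 0.253, 0.046]), 0.63), (array([0.705, 0.078, 0.049]), 0.54)]
contactor [(array([0.588, 0.162, 0.038]), 0.58), (array([ 0.65 , -0.073,  0.01 ]), 0.2), (array([ 0.513, -0.097,  0.02 ]), 0.17)]
lever [(array([0.482, 0.039, 0.036]), 0.75), (array([ 0.514, -0.098,  0.021]), 0.6)]
top [0.5236649  0.03812658 1.12861001] [-175.84060064    0.48617121  -91.26360556] [[528.1347029    0.         273.09239285]
 [  0.         528.1347029  200.5391501 ]
 [  0.           0.  
[... 788 characters left out ...]
notch []
bore []
pivot []
pin []
contactor []
lever []
{'time': 1.35, 'q': array([6.63481292e+01, 4.97871292e+00, 1.00782751e+01, 9.50993267e+01,
       1.79324377e-03, 8.99996806e+01]), 'qd': array([ 0.07950626,  0.0001066 , -0.06424253,  0.03679359, -0.09062105,
       -0.02308046]), 'joint_efforts': array([ 5.37034921e-04, -5.20097244e+01,  4.64862585e+01,  1.56813676e-03,
        2.47583040e-05,  1.74237755e-06]), 'ee_pos': array([0.22063851, 0.50380216, 0.20568649]), 'tcp_rot': array([-1.79998207e+02, -2.35436887e-04,  6.63484487e+01]), 'wrist_force': array([-0.71653326, -0.63182603,  0.29486319]), 'torque': array([-0.00582526,  0.01865883, -0.00774964]), 'opening': 0.08538887603413516}
```

View pics/scene0.png

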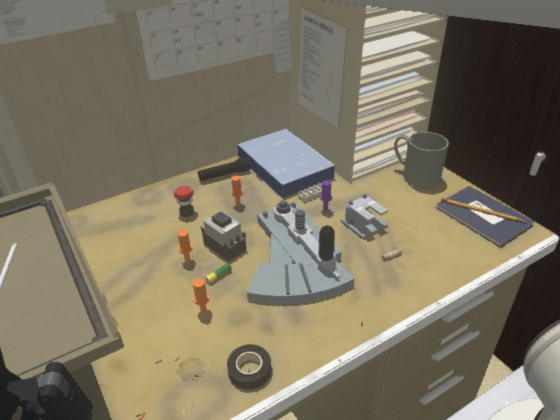

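View pics/top0.png

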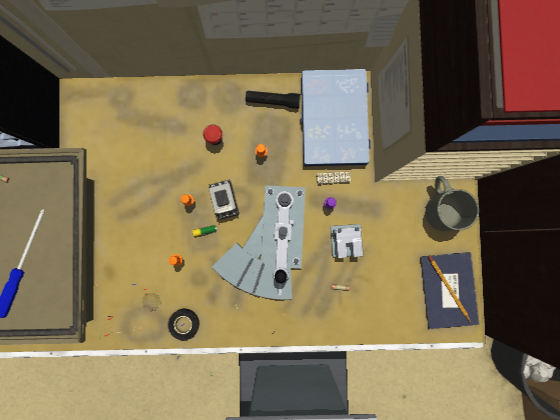

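Run:
```python
import cv2
a=cv2.imread('pics/top0.png')[170:310,200:380]; b=cv2.imread('pics/scene0.png')[170:310,230:410]
cv2.imwrite('pics/z0.png',cv2.hconcat([cv2.resize(a,None,fx=2.2,fy=2.2,interpolation=2) if 0 else cv2.resize(a,(400,311),interpolation=2),cv2.resize(b,(400,311),interpolation=2)]))
```

```text
(no output)
```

View pics/z0.png

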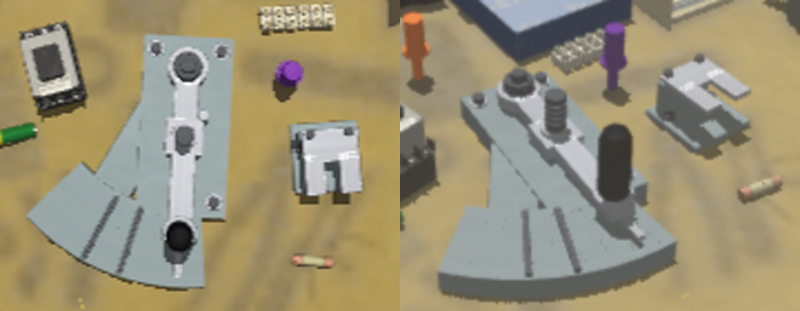

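```bash
cat >> h.py <<'E'
def ray(p,uv):
    K=np.array(p['intrinsics']); d=np.linalg.inv(K)@[uv[0],uv[1],1]
    r=R.from_euler('xyz',p['orientation'],degrees=True).apply(d); return np.array(p['xyz']),r/np.linalg.norm(r)
def tri(obs):
    A=np.zeros((3,3));b=np.zeros(3)
    for p,uv in obs:
        o,d=ray(p,uv);M=np.eye(3)-np.outer(d,d);A+=M;b+=M@o
    x=np.linalg.solve(A,b); return x,[np.linalg.norm((np.eye(3)-np.outer(ray(p,uv)[1],ray(p,uv)[1]))@(x-ray(p,uv)[0])) for p,uv in obs]
def atz(p,uv,z):
    o,d=ray(p,uv); return o+d*(z-o[2])/d[2]
def proj(p,x):
    c=R.from_euler('xyz',p['orientation'],degrees=True).inv().apply(np.array(x)-p['xyz']); u=np.array(p['intrinsics'])@c; return u[:2]/u[2]
def load(fn): return pickle.load(open('pics/'+fn+'.pkl','rb'))
E
python3 - <<'E'
from h import *
t=load('top0.png');s=load('scene0.png');f=2.2222
def T(u,v):return (200+u/f,170+v/f)
def S(u,v):return (230+(u-400)/f,170+v/f)
for n,a,b in [('knobtop',(183,134),(556,94)),('handletop',(180,231),(614,131)),('bolt',(187,63),(517,76)),('notchplate L front corner',(310,193),(706,134)),('R front corner',(358,193),(748,94))]:
    print(n,tri([(t,T(*a)),(s,S(*b))]))
for uv in [(302,128),(355,128),(326,193),(338,193),(332,160)]: print('plate',atz(t,T(*uv),.046))
for p,n in((t,'top'),(s,'scene')):
    print(n,[proj(p,x) for x in ([.54,.03,.074],[.48,.03,.072])])
E
```

```text
knobtop (array([0.54041324, 0.02781196, 0.07151483]), [np.float64(0.0004860058425826353), np.float64(0.0004860058425827195)])
handletop (array([0.45554151, 0.03281015, 0.09468798]), [np.float64(0.00027142935252915355), np.float64(0.00027142935252919004)])
bolt (array([0.60676184, 0.02298829, 0.04562981]), [np.float64(0.0002910332919855357), np.float64(0.0002910332919854238)])
notchplate L front corner (array([ 0.48437734, -0.08949741,  0.0148949 ]), [np.float64(0.0015944713225073306), np.float64(0.001594471322507332)])
R front corner (array([ 0.48399871, -0.13121289,  0.0400631 ]), [np.float64(0.0010383763898855077), np.float64(0.0010383763898855842)])
plate [ 0.54417761 -0.08165944  0.046     ]
plate [ 0.54309429 -0.13037109  0.046     ]
plate [ 0.48419198 -0.10180866  0.046     ]
plate [ 0.48395282 -0.1127933   0.046     ]
plate [ 0.5142165  -0.10828189  0.046     ]
top [array([281.47525449, 230.64344467]), array([282.16781688, 260.86010607])]
scene [array([299.03641489, 211.73672214]), array([318.51962779, 230.8407076 ])]
```

Call:
{"api": "play_rows", "payload": {
  "rows": [
    [0,[-3.3,3.8,0],[0,0,-7.9]],
    [0,[-3.8,3.3,0],[0,0,-7.9]],
    [0,[-4.2,2.8,0],[0,0,-7.9]],
    [0,[-4.5,2.2,0],[0,0,0]],
    [0,[-4.5,2.2,0],[0,0,0]],
    [0,[-4.5,2.2,0],[0,0,0]],
    [0,[-4.5,2.2,0],[0,0,0]],
    [0,[-4.5,2.2,0],[0,0,0]],
    [0,[-4.5,2.2,0],[0,0,0]],
    [0,[-4.5,2.2,0],[0,0,0]]
  ]
}}

```text
time: 2.35
ee_pos: [0.4391, 0.058, 0.2049]
tcp_rot: [179.8, -0.0, 90.9]
wrist_force: [0.9, 1.2, 0.6]
opening: 0.0852
```

Run:
```python
from h import *
p=snap('wrist','w1.png')
for t in ['pin_knob','lever_grip','notch']:
    print(t,[(np.round(d['point'],3),round(d['confidence'],2)) for d in spotter.spot_in(p,t)][:3])
o=get_obs();print(o['q'],o['ee_pos'],o['time'])
```

```text
pin_knob [(array([0.531, 0.03 , 0.062]), 0.83), (array([0.485, 0.246, 0.054]), 0.56), (array([ 0.592, -0.06 ,  0.033]), 0.5)]
lever_grip [(array([0.505, 0.032, 0.032]), 0.61), (array([0.541, 0.178, 0.015]), 0.48)]
notch [(array([ 0.509, -0.102,  0.052]), 0.67)]
[ 7.64867804e+00 -9.76671399e+00 -4.30263565e+00  9.53431906e+01
 -3.85847849e-03  6.89240600e+00] [0.4387644  0.05890202 0.20444931] 2.55
```

Call:
{"api": "play_rows", "payload": {
  "rows": [
    [0,[-5,1,0],[0,0,0]],
    [0,[-5,1,0],[0,0,0]],
    [0,[0,0,0],[0,0,0.5]],
    [0,[0,0,0],[0,0,0]]
  ]
}}

```text
time: 2.95
ee_pos: [0.46, -0.036, 0.2047]
tcp_rot: [179.8, -0.1, 90.8]
wrist_force: [0.1, 0.8, -0.4]
opening: 0.0854
```

Run:
```python
from h import *
p=snap('wrist','w2.png')
for t in ['pin_knob','lever_grip','notch']:
    print(t,[(np.round(d['point'],3),round(d['confidence'],2)) for d in spotter.spot_in(p,t)][:3])
o=get_obs();print(o['q'],o['ee_pos'],o['tcp_rot'],o['time'])
```

```text
pin_knob [(array([0.61 , 0.221, 0.037]), 0.97), (array([ 0.589, -0.069,  0.049]), 0.96), (array([0.535, 0.027, 0.061]), 0.87)]
lever_grip [(array([0.5  , 0.024, 0.037]), 0.58)]
notch [(array([ 0.51 , -0.105,  0.047]), 0.86)]
[-4.42253849e+00 -7.31338112e+00 -2.10705900e+00  9.50273164e+01
  8.70940077e-02 -5.39381789e+00] [ 0.45999069 -0.03510283  0.20481321] [ 1.79813600e+02 -6.98812524e-02  9.09715291e+01] 3.15
```

View pics/w1.png

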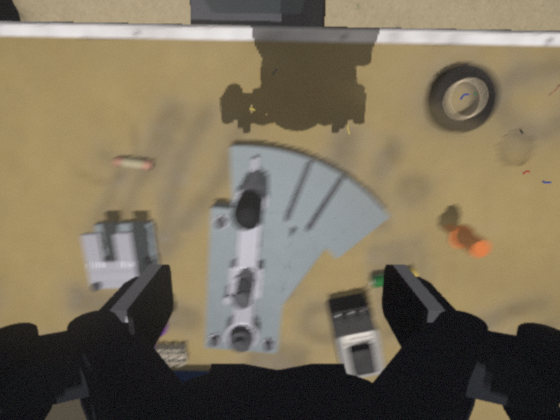

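View pics/w2.png

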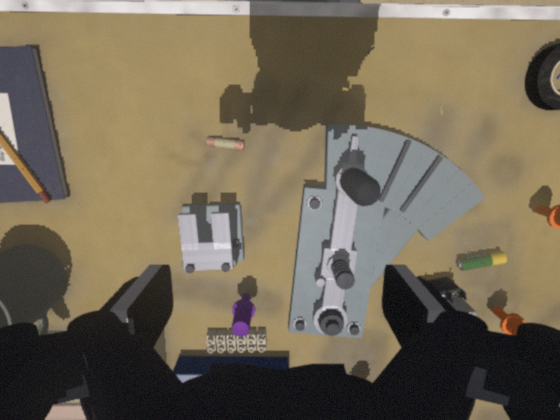

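Run:
```python
import cv2
a=cv2.imread('pics/w2.png'); 
x=a[180:280,165:265]; y=a[235:335,290:390]
cv2.imwrite('pics/z2.png',cv2.hconcat([cv2.resize(x,(400,400),interpolation=2),cv2.resize(y,(400,400),interpolation=2)]))
```

```text
(no output)
```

View pics/z2.png

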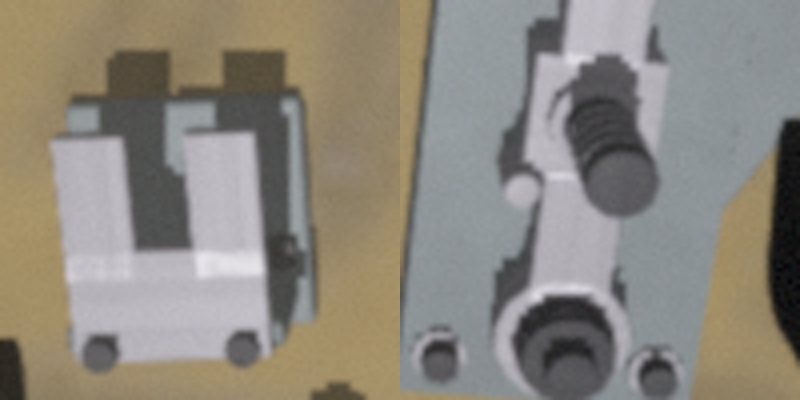

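Run:
```python
from h import *
w=load('w2.png');t=load('top0.png');s=load('scene0.png');f=2.2222
T=lambda u,v:(200+u/f,170+v/f)
S=lambda u,v:(230+(u-400)/f,170+v/f)
k=(345.5,280.5)
print('knob',atz(w,k,.074),tri([(t,T(183,134)),(s,S(556,94)),(w,k)]),tri([(t,T(183,134)),(w,k)]))
N=lambda u,v:(165+u/4,180+v/4)
for n,uv in dict(mouthL=(122,138),mouthR=(187,133),endL=(132,250),endR=(194,250),pL=(52,140),pR=(255,130),backL=(75,355),backR=(268,350)).items(): print(n,atz(w,N(*uv),.046),atz(w,N(*uv),.040))
print(tri([(w,N(52,140)),(t,T(304,193))]),tri([(w,N(255,130)),(t,T(358,193)),(s,S(748,94))]))
M=lambda u,v:(290+(u-400)/4,235+v/4)
print('bolt',atz(w,M(568,368),.054))
```

```text
knob [0.53985921 0.02929677 0.074     ] (array([0.54014969, 0.02855858, 0.07257275]), [np.float64(0.0006146856988992134), np.float64(0.0010571598762539943), np.float64(0.0010641283839907605)]) (array([0.54036707, 0.02881662, 0.07355185]), [np.float64(0.0006471431418891168), np.float64(0.00064714314188912)])
mouthL [ 0.48593012 -0.11438451  0.046     ] [ 0.48762578 -0.11580666  0.04      ]
mouthR [ 0.48443246 -0.09861056  0.046     ] [ 0.48610064 -0.09974321  0.04      ]
endL [ 0.51468621 -0.11321915  0.046     ] [ 0.51690964 -0.11461992  0.04      ]
endR [ 0.51445095 -0.09788018  0.046     ] [ 0.51667007 -0.09899943  0.04      ]
pL [ 0.48669356 -0.13135586  0.046     ] [ 0.48840323 -0.13308949  0.04      ]
pR [ 0.48342763 -0.08215248  0.046     ] [ 0.48507736 -0.08298307  0.04      ]
backL [ 0.54308563 -0.12884858  0.046     ] [ 0.54583029 -0.1305362   0.04      ]
backR [ 0.54097008 -0.08006047  0.046     ] [ 0.54367591 -0.08085266  0.04      ]
(array([ 0.47682359, -0.09272376,  0.11393697]), [np.float64(0.021082051331409186), np.float64(0.021082051331409172)]) (array([ 0.47909468, -0.10909427,  0.05450735]), [np.float64(0.028008280222114698), np.float64(0.021001592840523803), np.float64(0.010755308802834604)])
bolt [0.60246966 0.02325776 0.054     ]
```

Call:
{"api": "play_rows", "payload": {
  "rows": [
    [0,[3.2,4,0],[0,0,1]],
    [0,[3.1,4.1,0],[0,0,0]],
    [0,[0,0,0],[0,0,0]],
    [0,[0,0,0],[0,0,0]]
  ]
}}

```text
time: 3.55
ee_pos: [0.5404, 0.0343, 0.2048]
tcp_rot: [179.8, -0.1, 90.3]
wrist_force: [-0.1, 0.1, 0.8]
opening: 0.0853
```

Run:
```python
from h import *
p=snap('wrist','w3.png')
print(proj(p,[.54,.029,.074]),proj(p,[.54,.029,.04]))
o=get_obs();print(o['q'],o['ee_pos'],o['tcp_rot'],o['time'])
```

```text
[270.87840219 195.40384281] [271.48338983 187.80094404]
[3.57508714e+00 3.56374894e+00 8.44556019e+00 9.47168721e+01
 6.55204171e-02 3.30712490e+00] [0.54019291 0.03410613 0.20450897] [ 1.79839115e+02 -7.49260659e-02  9.02681617e+01] 3.6
```

View pics/w3.png

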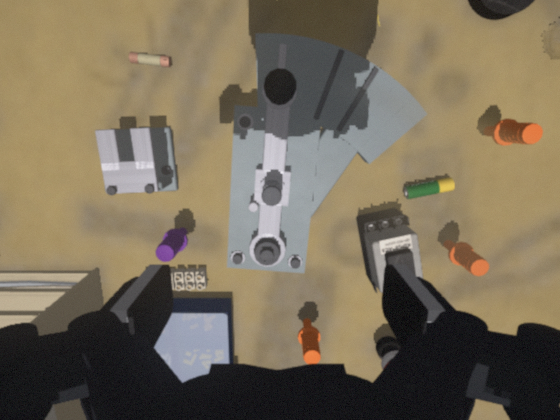

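Call:
{"api": "play_rows", "payload": {
  "rows": [
    [0,[-0.5,0,4],[0,0,0]],
    [0,[-0.1,0,4],[0,0,0]],
    [0,[0,0,3],[0,0,0]],
    [0,[0,0,0],[0,0,0]]
  ]
}}

```text
time: 4.0
ee_pos: [0.5389, 0.0284, 0.0944]
tcp_rot: [179.5, -0.1, 90.4]
wrist_force: [-0.6, 1.0, -0.4]
opening: 0.0853
```

Call:
{"api": "play_rows", "payload": {
  "rows": [
    [0,[0,0.1,2],[0.5,0,0]],
    [0,[0,0.1,1.8],[0,0,0]],
    [0,[0,0,0],[0,0,0]]
  ]
}}

```text
time: 4.3
ee_pos: [0.5411, 0.028, 0.0614]
tcp_rot: [179.7, -0.1, 90.4]
wrist_force: [-0.4, -0.4, 0.1]
opening: 0.0854
```

Run:
```python
from h import *
p=snap('wrist','w4.png')
o=get_obs();print(o['q'],o['ee_pos'],o['tcp_rot'],o['time'])
print(proj(p,o['ee_pos']))
```

```text
[ 2.91281286  3.12330346 -7.67375954 78.79565888  0.08168675  2.56090092] [0.54177753 0.02801013 0.0628614 ] [ 1.79596778e+02 -9.98006783e-02  9.03525534e+01] 4.35
[276.89361211 253.53074599]
```

View pics/w4.png

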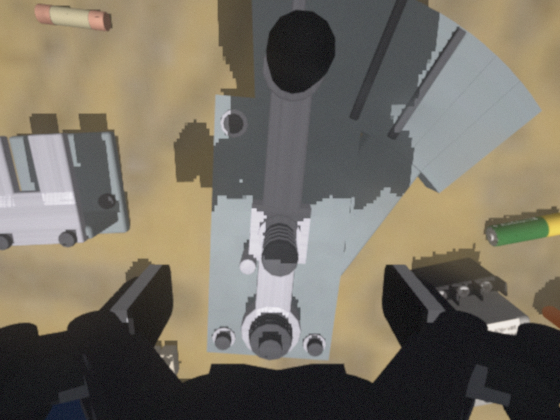

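Call:
{"api": "play_rows", "payload": {
  "newtons": 40,
  "rows": [
    [0,[0,-0.1,0.6],[0,0,0]],
    [0,[0,0,0],[0,0,0]],
    [1,[0,0,0],[0,0,0]],
    [1,[0,0,0],[0,0,0]],
    [1,[0,0,0],[0,0,0]],
    [1,[0,0,0],[0,0,0]],
    [1,[0,0,0],[0,0,0]]
  ]
}}

```text
time: 5.05
ee_pos: [0.543, 0.028, 0.0632]
tcp_rot: [179.1, -0.1, 90.3]
wrist_force: [-0.2, 1.3, -0.5]
opening: 0.0123
```

Run:
```python
from h import *
p=snap('wrist','w5.png'); s=snap('scene','s5.png')
o=get_obs();print(o['q'],o['ee_pos'],o['tcp_rot'],o['time'],o['opening'],o['wrist_force'])
a=p['img'][180:380,180:380];b=s['img'][160:310,230:380]
cv2.imwrite('pics/z5.png',cv2.hconcat([cv2.resize(a,(400,400)),cv2.resize(b,(400,400))])[:,:,::-1])
```

```text
[ 2.90644084e+00  2.79312281e+00 -8.00121377e+00  7.83427908e+01
  7.72306658e-02  2.56012448e+00] [0.54298252 0.02798671 0.06305097] [ 1.79141437e+02 -1.15685998e-01  9.03477647e+01] 5.15 0.00048282277440982 [0.39430377 0.36979867 0.03369545]
```

View pics/z5.png

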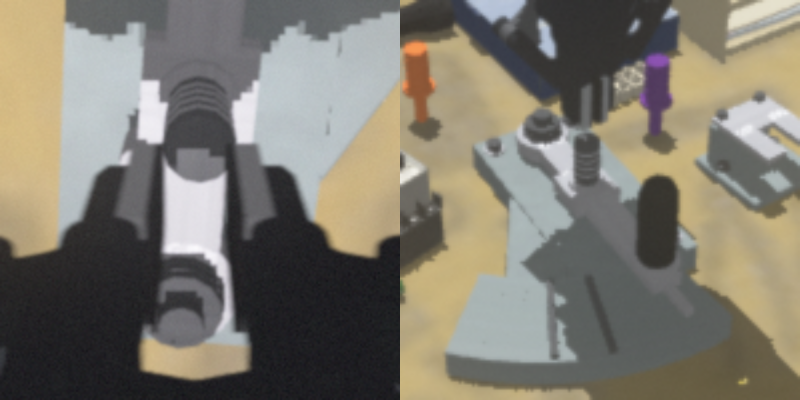

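Run:
```python
from h import *
for fn in ['w5.png','w4.png','w3.png']:
    p=load(fn); print(p.keys(),p['xyz'],p['orientation'])
p=load('w5.png');o=get_obs()
r=R.from_euler('xyz',o['tcp_rot'],degrees=True);e=np.array(o['ee_pos'])
for d in ([0,0,.011],[0,0,0],[0,0,-.008],[0.006,-.011,.011],[0.006,.011,.011],[0.006,-.011,-.011]): print(d,proj(p,e+r.apply(d)))
for x in ([.54,.028,.074],[.54,.028,.04]): print(proj(p,x))
a=p['img'].copy()[170:370,190:370]
cv2.imwrite('pics/z5b.png',cv2.resize(a,None,fx=4,fy=3)[:,:,::-1])
s=load('s5.png'); print('scene',proj(s,e),proj(s,e+[0,0,-.011]),proj(s,[.54,.028,.074]),proj(s,[.54,.028,.057]))
q=camera('wrist');cv2.imwrite('pics/w6.png',q['img'][:,:,::-1])
```

```text
dict_keys(['img', 'intrinsics', 'xyz', 'orientation', 'shot']) [0.47450917 0.02750663 0.23052797] [ 1.64127926e+02 -4.40892519e-02  9.04143661e+01]
dict_keys(['img', 'intrinsics', 'xyz', 'orientation', 'shot']) [0.47426364 0.02754021 0.22940979] [ 1.64694665e+02 -2.00822627e-02  9.04175516e+01]
dict_keys(['img', 'intrinsics', 'xyz', 'orientation', 'shot']) [0.47388565 0.03403734 0.37296685] [1.64828802e+02 1.10941637e-02 9.03531766e+01]
[0, 0, 0.011] [276.8115957  243.65307272]
[0, 0, 0] [276.77099561 251.07862364]
[0, 0, -0.008] [276.73831957 257.05490793]
[0.006, -0.011, 0.011] [288.04254589 224.30075837]
[0.006, 0.011, 0.011] [287.67137122 262.46829679]
[0.006, -0.011, -0.011] [289.38945987 237.88316172]
[276.84214114 253.97397419]
[276.83062158 230.94664655]
scene [299.04248771 215.29495017] [299.02979415 220.044606  ] [299.97311076 211.35697441] [299.94251905 218.78509185]
```

View pics/z5b.png

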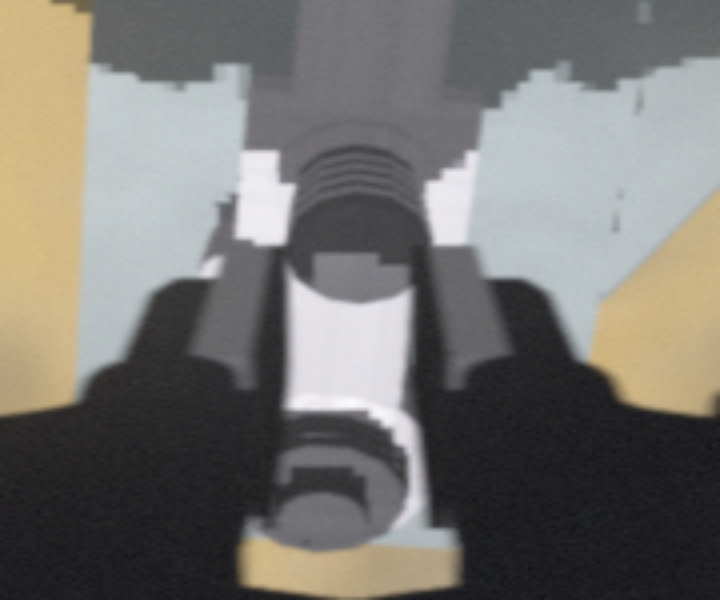

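View pics/w6.png

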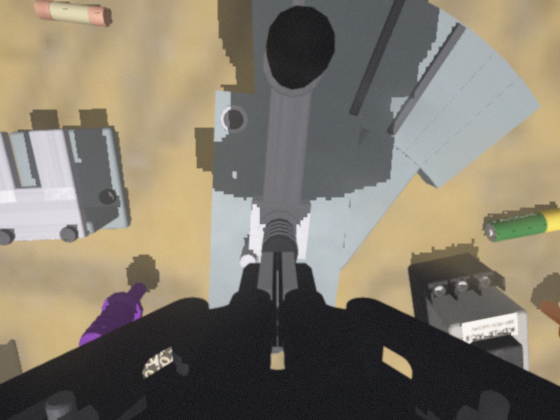

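View pics/s5.png

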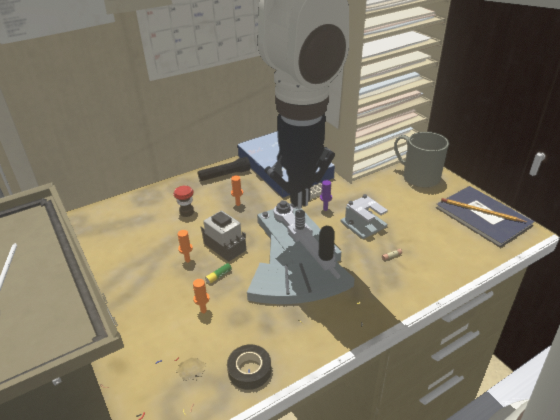

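Run:
```python
from h import *
o=get_obs();print({k:np.round(v,3) for k,v in o.items()})
w=snap('wrist','w7.png');t=snap('top','t7.png')
g=t['img'][150:320,200:400]
cv2.imwrite('pics/z7.png',cv2.resize(g,(800,600),fx=4,fy=3.5,interpolation=2)[:,:,::-1])
```

```text
{'time': np.float64(5.2), 'q': array([ 2.906,  2.795, -8.001, 78.343,  0.079,  2.558]), 'qd': array([-0.006,  0.023, -0.08 ,  0.086,  0.076,  0.043]), 'joint_efforts': array([ 1.0000e-03, -5.0085e+01,  4.6973e+01, -1.6300e-01,  4.0000e-03,
       -0.0000e+00]), 'ee_pos': array([0.543, 0.028, 0.063]), 'tcp_rot': array([ 1.79144e+02, -1.17000e-01,  9.03500e+01]), 'wrist_force': array([0.522, 0.238, 0.111]), 'torque': array([ 0.016, -0.047,  0.019]), 'opening': np.float64(0.0)}
```

View pics/z7.png

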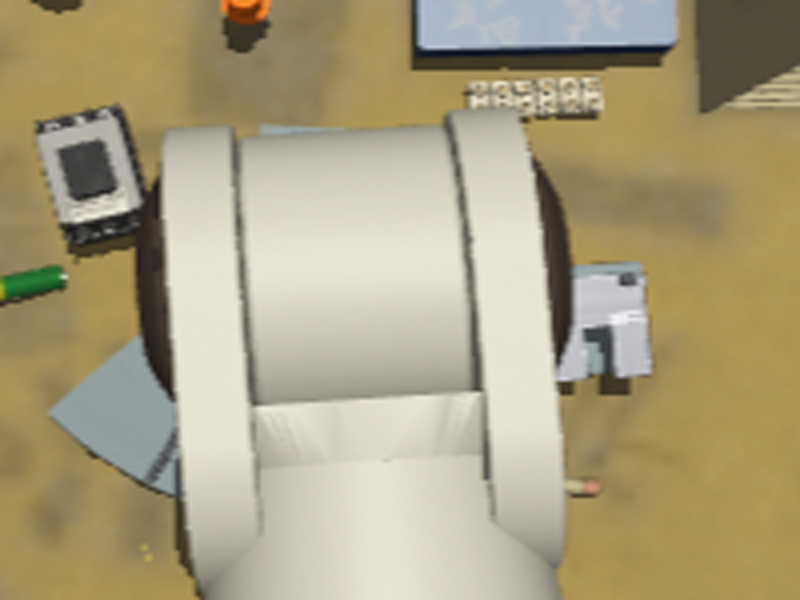

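View pics/w7.png

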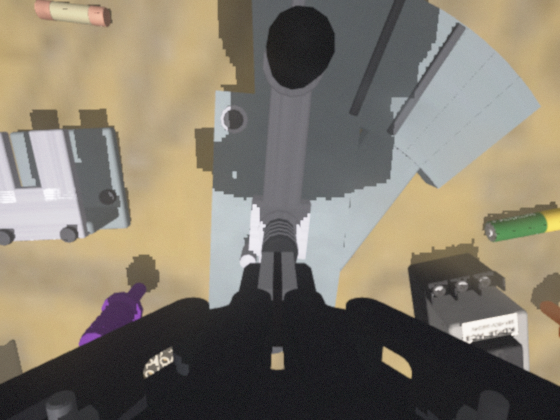

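Run:
```python
from h import *
s=snap('scene','s8.png'); w=load('w7.png')
a=w['img'][200:320,220:340];b=s['img'][150:270,240:360]
cv2.imwrite('pics/z8.png',cv2.hconcat([cv2.resize(a,(400,400),interpolation=2),cv2.resize(b,(400,400),interpolation=2)])[:,:,::-1])
```

```text
(no output)
```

View pics/z8.png

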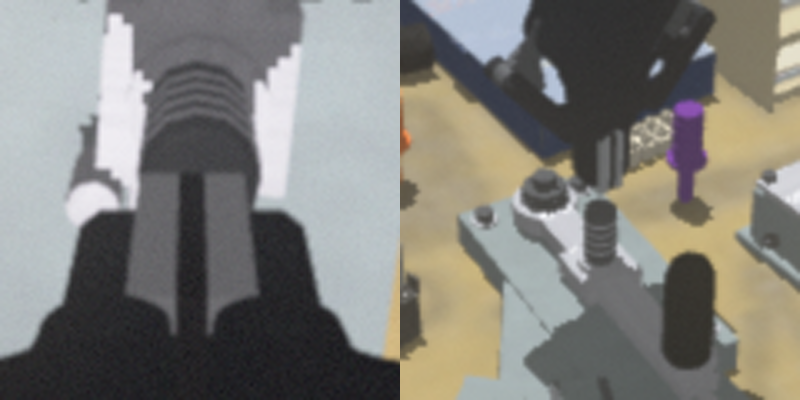

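Run:
```python
from h import *
s=load('s8.png'); w=load('w7.png')
print(tri([(w,(277,251.6)),(s,(301.5,206.2))]))
print(tri([(w,(279,252)),(s,(300,210.9))]))
```

```text
(array([0.5328557 , 0.02858921, 0.08995866]), [np.float64(0.0009031854949236423), np.float64(0.0009031854949236376)])
(array([0.53788185, 0.029128  , 0.0767958 ]), [np.float64(0.00020844112555934522), np.float64(0.00020844112555934793)])
```

Call:
{"api": "play_rows", "payload": {
  "rows": [
    [0,[0,-0.2,0],[0.9,0,0]],
    [0,[0,0,0],[0,0,0]],
    [0,[0,0,0],[0,0,0]],
    [0,[0,0,0],[0,0,0]],
    [0,[0,0,1.0],[0,0,0]]
  ]
}}

```text
time: 5.85
ee_pos: [0.5416, 0.0281, 0.0537]
tcp_rot: [-180.0, -0.1, 90.4]
wrist_force: [-0.3, -0.1, 0.4]
opening: 0.0724
```

Call:
{"api": "play_rows", "payload": {
  "rows": [
    [0,[0,-0.1,1.5],[0,0,0]],
    [0,[0,0,0],[0,0,0]]
  ]
}}

```text
time: 6.05
ee_pos: [0.5395, 0.028, 0.0354]
tcp_rot: [-179.8, -0.1, 90.4]
wrist_force: [-0.1, -0.2, -0.9]
opening: 0.0857
```

Run:
```python
from h import *
w=snap('wrist','w9.png');s=snap('scene','s9.png');o=get_obs();print(o['ee_pos'],o['tcp_rot'],o['wrist_force'],o['q'])
a=w['img'][120:360,100:460];b=s['img'][150:270,240:360]
cv2.imwrite('pics/z9.png',cv2.hconcat([cv2.resize(a,(400,400),interpolation=2),cv2.resize(b,(400,400),interpolation=2)])[:,:,::-1])
```

```text
[0.5403802  0.02805649 0.03733412] [-1.79963082e+02 -1.18571982e-01  9.03517869e+01] [-0.30461531 -0.11258886 -0.15727238] [ 2.90318576  3.90562785 -9.69292572 76.43305009  0.12009787  2.55132751]
```

View pics/z9.png

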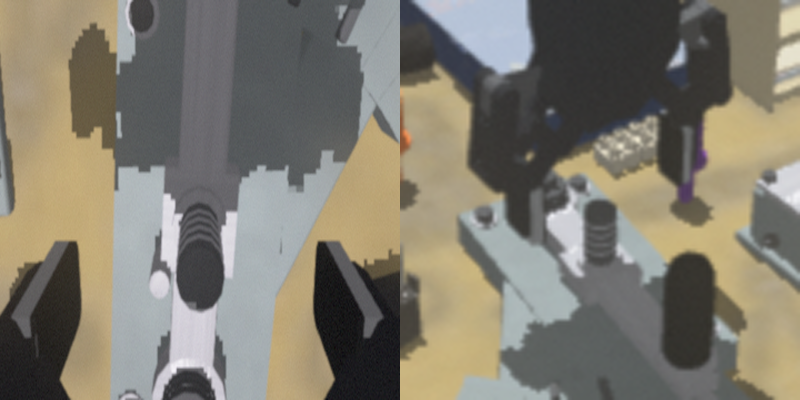

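Run:
```python
from h import *
s=load('s9.png'); w=load('w9.png')
for a,b in [((100+345*.9,120+243*.6),(240+138*.3,150+243*.3)),((100+70*.9,120+242*.6),(240+283*.3,150+185*.3))]:
  print(tri([(w,a),(s,b)]))
```

```text
(array([0.52557634, 0.07739696, 0.08093119]), [np.float64(0.0017646093627399567), np.float64(0.0017646093627397624)])
(array([ 0.53012229, -0.01828228,  0.07404112]), [np.float64(0.0009591821050364487), np.float64(0.0009591821050364081)])
```

Call:
{"api": "play_rows", "payload": {
  "rows": [
    [0,[0,0,1.5],[0,0,0]],
    [0,[0,0,0.8],[0,0,0]],
    [0,[0,0,0],[0,0,0]]
  ]
}}

```text
time: 6.45
ee_pos: [0.5407, 0.0281, 0.0127]
tcp_rot: [180.0, -0.1, 90.3]
wrist_force: [-0.8, 0.3, -0.4]
opening: 0.0853
```

Run:
```python
from h import *
w=snap('wrist','w10.png');s=snap('scene','s10.png');o=get_obs();print(o['ee_pos'],o['tcp_rot'],o['wrist_force'],o['q'])
a=w['img'][120:360,100:460];b=s['img'][150:270,240:360]
cv2.imwrite('pics/z10.png',cv2.hconcat([cv2.resize(a,(400,400),interpolation=2),cv2.resize(b,(400,400),interpolation=2)])[:,:,::-1])
```

```text
[0.54104593 0.02817368 0.01377382] [ 1.79935511e+02 -1.25300795e-01  9.03544623e+01] [-0.31373558  0.31300792  0.51422356] [  2.91073552   4.50036233 -11.70617712  73.72344679   0.12229976
   2.55641844]
```

View pics/z10.png

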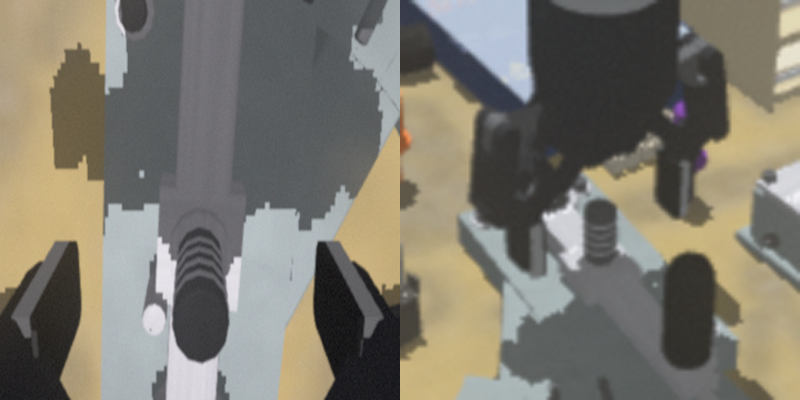

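Call:
{"api": "play_rows", "payload": {
  "newtons": 40,
  "rows": [
    [0,[0,0,-0.4],[0,0,0]],
    [1,[0,0,0],[0,0,0]],
    [1,[0,0,0],[0,0,0]],
    [1,[0,0,0],[0,0,0]],
    [1,[0,0,0],[0,0,0]],
    [1,[0,0,0],[0,0,0]]
  ]
}}

```text
time: 7.15
ee_pos: [0.5422, 0.0282, 0.02]
tcp_rot: [179.8, -0.1, 90.3]
wrist_force: [-0.1, -0.6, -0.3]
opening: 0.0167
```

Run:
```python
from h import *
w=snap('wrist','w11.png');s=snap('scene','s11.png');o=get_obs();print(o['time'],o['opening'],o['ee_pos'],o['tcp_rot'],o['wrist_force'],o['q'])
a=w['img'][120:360,100:460];b=s['img'][150:270,240:360]
cv2.imwrite('pics/z11.png',cv2.hconcat([cv2.resize(a,(400,400),interpolation=2),cv2.resize(b,(400,400),interpolation=2)])[:,:,::-1])
```

```text
7.25 0.016769183819149273 [0.54218979 0.02816776 0.01993593] [ 1.79774036e+02 -1.30382327e-01  9.03494098e+01] [-0.42338766 -0.47743586  1.26896789] [  2.90519661   4.30696432 -11.21843662  74.24304564   0.12017543
   2.5562868 ]
```

View pics/z11.png

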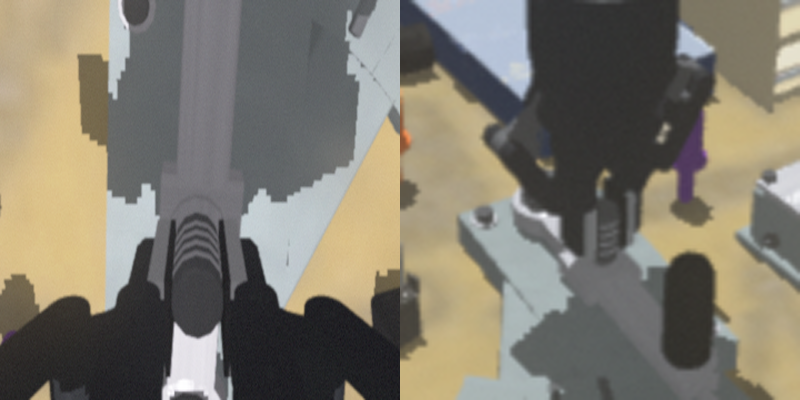

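Call:
{"api": "play_rows", "payload": {
  "newtons": 60,
  "rows": [
    [1,[0,0,-1],[0,0,0]],
    [1,[0,0,-2],[0,0,0]],
    [1,[0,0,-2],[0,0,0]],
    [1,[0,0,-2],[0,0,0]],
    [1,[0,0,0],[0,0,0]]
  ]
}}

```text
time: 7.75
ee_pos: [0.5412, 0.0281, 0.0934]
tcp_rot: [179.9, -0.1, 90.4]
wrist_force: [-0.2, -0.1, -0.6]
opening: 0.0165
```

Run:
```python
from h import *
w=snap('wrist','w12.png');s=snap('scene','s12.png');o=get_obs();print(o['time'],o['opening'],o['ee_pos'],o['tcp_rot'],o['wrist_force'],o['q'])
a=w['img'][60:360,10:460];b=s['img'][150:270,240:360]
cv2.imwrite('pics/z12.png',cv2.hconcat([cv2.resize(a,(400,400),interpolation=2),cv2.resize(b,(400,400),interpolation=2)])[:,:,::-1])
```

```text
7.85 0.016032488499952063 [0.54004484 0.02808753 0.090474  ] [-1.79932235e+02 -1.38995231e-01  9.03560550e+01] [ 0.47858826 -0.39459024 -0.87393873] [ 2.89576978  3.04689554 -4.69680435 82.3178398   0.14186142  2.53955645]
```

View pics/z12.png

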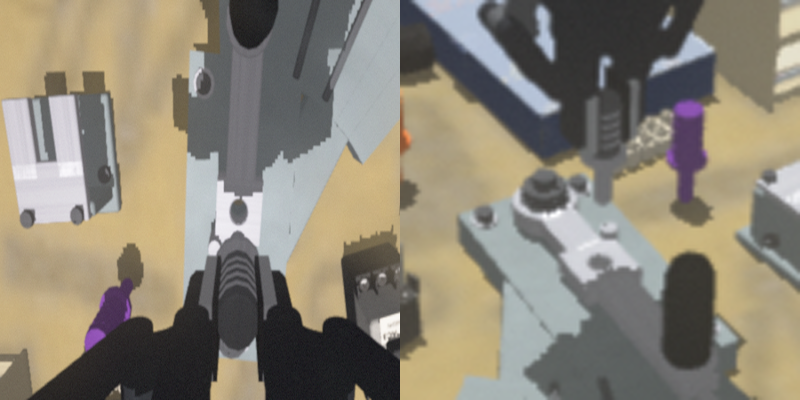

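Call:
{"api": "play_rows", "payload": {
  "rows": [
    [1,[-3,-0.8,0],[0,0,0]],
    [1,[-4,-1.1,0],[0,0,0]],
    [1,[-4,-1.1,0],[0,0,0]],
    [1,[-2.4,-0.7,0],[0,0,0]],
    [1,[0,0,0],[0,0,0]],
    [1,[0,0,0],[0,0,0]]
  ]
}}

```text
time: 8.45
ee_pos: [0.4992, -0.1094, 0.082]
tcp_rot: [-179.3, -0.3, 90.5]
wrist_force: [-0.2, 0.8, -0.9]
opening: 0.0164
```

Run:
```python
from h import *
w=snap('wrist','w13.png');s=snap('scene','s13.png');o=get_obs();print(o['time'],o['opening'],o['ee_pos'],o['tcp_rot'],o['wrist_force'],o['q'])
a=w['img'][140:340,180:380];b=s['img'][150:250,310:410]
cv2.imwrite('pics/z13.png',cv2.hconcat([cv2.resize(a,(400,400),interpolation=2),cv2.resize(b,(400,400),interpolation=2)])[:,:,::-1])
e=np.array(o['ee_pos'])
for x in ([.502,-.106,.046],[.485,-.106,.046],[.5145,-.106,.046],[e[0]-.0015,e[1],e[2]-.014]): print(x,proj(w,x),proj(s,x))
```

```text
8.55 0.016557347095440964 [ 0.49949366 -0.10867766  0.08228589] [-179.35990789   -0.24879199   90.56114474] [ 0.2853378   0.6506032  -1.06886156] [-12.33540147  -0.2324573   -8.94943991  81.96249151   0.09964022
 -12.89852677]
[0.502, -0.106, 0.046] [282.16997732 234.71630937] [370.7828924  209.38829868]
[0.485, -0.106, 0.046] [282.53875847 207.83565594] [376.76698282 214.09062127]
[0.5145, -0.106, 0.046] [281.90789158 253.81987781] [366.4777282  206.00528315]
[np.float64(0.4979936648713882), np.float64(-0.10867765656545622), np.float64(0.06828589462154074)] [278.09761098 240.33099722] [374.42591335 200.45419861]
```

View pics/z13.png

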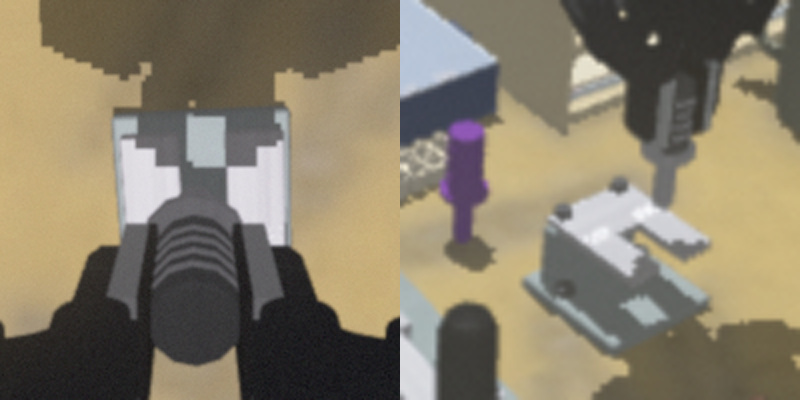

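Call:
{"api": "play_rows", "payload": {
  "rows": [
    [1,[0.3,0.4,0],[-0.6,0,0]],
    [1,[0,0,0],[0,0,0]],
    [1,[0,0,0],[0,0,0]]
  ]
}}

```text
time: 8.85
ee_pos: [0.5043, -0.1032, 0.0817]
tcp_rot: [-180.0, -0.3, 90.8]
wrist_force: [-0.8, 0.2, -1.4]
opening: 0.0161
```

Run:
```python
from h import *
s=snap('scene','s14.png');o=get_obs();print(o['time'],o['opening'],o['ee_pos'],o['tcp_rot'],o['wrist_force'],o['q'])
b=s['img'][150:250,310:410]
cv2.imwrite('pics/z14.png',cv2.resize(b,(600,600),interpolation=2)[:,:,::-1])
```

```text
8.9 0.016469430685645887 [ 0.50431775 -0.10319467  0.08170631] [-179.98581561   -0.27771715   90.74374224] [ 0.31698414 -0.45763391 -1.17643736] [-11.7261257   -0.39300867  -9.17018619  81.29663925   0.26810285
 -12.47007502]
```

View pics/z14.png

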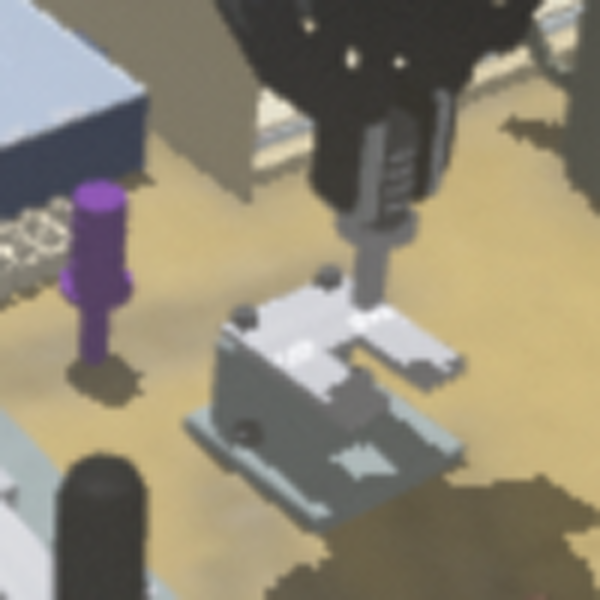

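Call:
{"api": "play_rows", "payload": {
  "rows": [
    [1,[-0.25,-0.1,0.5],[0,0,0]],
    [1,[0,0,0],[0,0,0]],
    [1,[0,0,0],[0,0,0]]
  ]
}}

```text
time: 9.2
ee_pos: [0.5034, -0.1054, 0.0763]
tcp_rot: [-180.0, -0.3, 90.8]
wrist_force: [0.1, 0.4, -0.6]
opening: 0.0162
```

Run:
```python
from h import *
w=snap('wrist','w15.png');o=get_obs();print(o['time'],o['opening'],o['ee_pos'],o['tcp_rot'],o['wrist_force'])
a=w['img'][140:340,180:380]
cv2.imwrite('pics/z15.png',cv2.resize(a,(600,600),interpolation=2)[:,:,::-1])
e=np.array(o['ee_pos'])
for x in ([.485,-.106,.046],[e[0]-.0015,e[1],e[2]-.014],[e[0]-.0015,e[1],e[2]+.054]): print(x,proj(w,x))
```

```text
9.25 0.01637861212432977 [ 0.50331002 -0.10540928  0.07615135] [-179.97426073   -0.27594466   90.79822973] [ 0.5562936  -0.1641131  -0.44372314]
[0.485, -0.106, 0.046] [276.06368217 202.57430076]
[np.float64(0.5018100151161009), np.float64(-0.10540927642446378), np.float64(0.062151349884969925)] [276.72004081 239.12778887]
[np.float64(0.5018100151161009), np.float64(-0.10540927642446378), np.float64(0.13015134988496993)] [277.20566952 301.60232583]
```

View pics/z15.png

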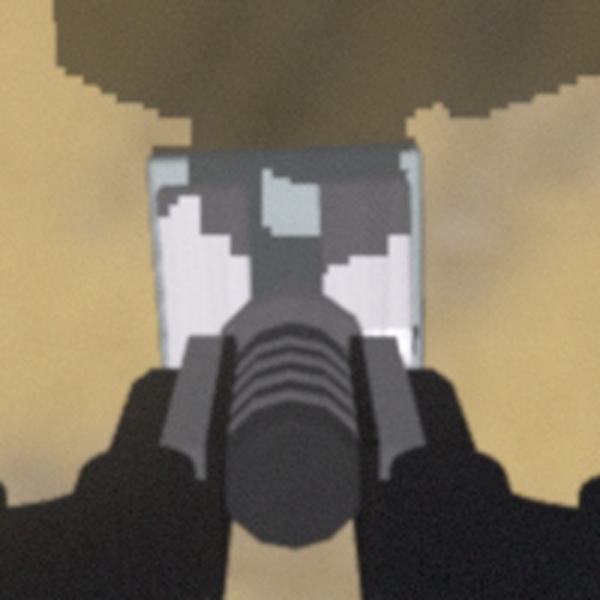

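Call:
{"api": "play_rows", "payload": {
  "rows": [
    [1,[-0.1,0,1.2],[0,0,0]],
    [1,[0,0,1],[0,0,0]],
    [1,[0,0,0.8],[0,0,0]],
    [1,[0,0,0],[0,0,0]]
  ]
}}

```text
time: 9.65
ee_pos: [0.5029, -0.1065, 0.0429]
tcp_rot: [-179.9, -0.3, 90.8]
wrist_force: [-1.3, 0.1, -1.4]
opening: 0.0162
```

Run:
```python
from h import *
s=snap('scene','s16.png');o=get_obs();print(o['time'],o['opening'],o['ee_pos'],o['tcp_rot'],o['wrist_force'],o['torque'])
b=s['img'][150:250,310:410]
cv2.imwrite('pics/z16.png',cv2.resize(b,(600,600),interpolation=2)[:,:,::-1])
```

```text
9.7 0.016082959407763532 [ 0.5031135  -0.10647932  0.04344143] [-179.95724938   -0.27929636   90.77929209] [-0.06128271  0.26359078 -0.60467555] [ 0.00767163  0.00949483 -0.01859092]
```

View pics/z16.png

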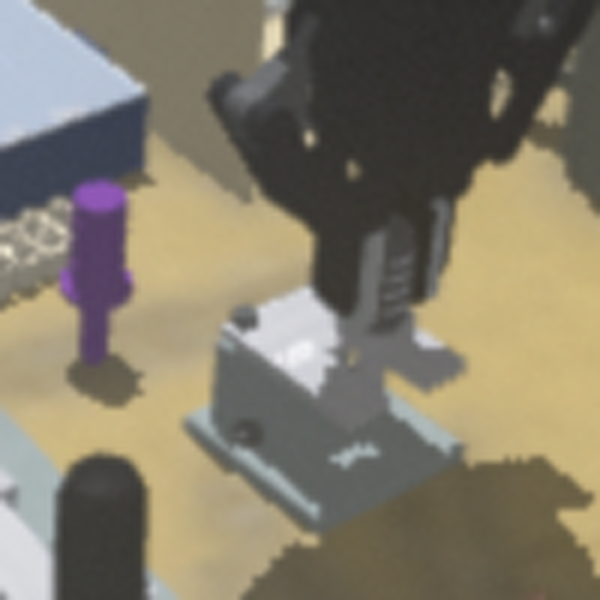

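Call:
{"api": "play_rows", "payload": {
  "rows": [
    [1,[0,0,0.8],[0,0,0]],
    [1,[0,0,0.3],[0,0,0]],
    [1,[0,0,0],[0,0,0]]
  ]
}}

```text
time: 10.0
ee_pos: [0.5034, -0.1065, 0.0319]
tcp_rot: [-180.0, -0.3, 90.8]
wrist_force: [0.5, 0.5, -0.0]
opening: 0.0164
```

Call:
{"api": "play_rows", "payload": {
  "rows": [
    [1,[0,0,0.2],[0,0,0]],
    [1,[0,0,0.1],[0,0,0]],
    [1,[0,0,0],[0,0,0]]
  ]
}}

```text
time: 10.3
ee_pos: [0.5039, -0.1065, 0.0304]
tcp_rot: [179.9, -0.2, 90.8]
wrist_force: [0.3, -0.6, -0.9]
opening: 0.0157
```

Run:
```python
from h import *
s=snap('scene','s17.png');w=snap('wrist','w17.png');o=get_obs();print(o['time'],o['opening'],o['ee_pos'],o['tcp_rot'],o['wrist_force'],o['torque'])
b=s['img'][150:250,310:410]
a=w['img'][140:340,180:380]
cv2.imwrite('pics/z17.png',cv2.hconcat([cv2.resize(a,(400,400),interpolation=2),cv2.resize(b,(400,400),interpolation=2)])[:,:,::-1])
```

```text
10.4 0.01597652966754726 [ 0.50397772 -0.10654479  0.03015545] [179.9056877   -0.25094986  90.7795452 ] [-0.27515016  0.51293036 -0.87835026] [-0.00421436 -0.03550544 -0.00392793]
```

View pics/z17.png

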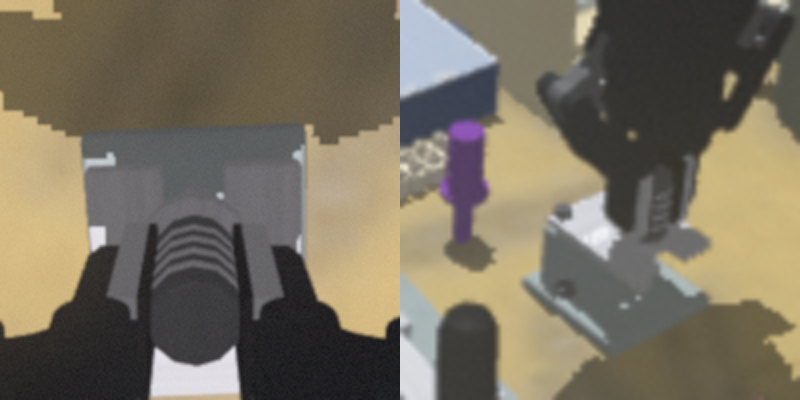

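Call:
{"api": "play_rows", "payload": {
  "rows": [
    [1,[0,0,0.2],[0,0,0]],
    [1,[0,0,0.2],[0,0,0]]
  ]
}}

```text
time: 10.6
ee_pos: [0.5044, -0.1066, 0.0299]
tcp_rot: [179.8, -0.2, 90.8]
wrist_force: [-10.7, 2.9, 22.1]
opening: 0.0164
```

Call:
{"api": "play_rows", "payload": {
  "rows": [
    [0.6,[0,0,0],[0,0,0]],
    [0.6,[0,0,0],[0,0,0]],
    [0.4,[0,0,0],[0,0,0]],
    [0.4,[0,0,0],[0,0,0]]
  ]
}}

```text
time: 11.0
ee_pos: [0.5049, -0.1067, 0.0304]
tcp_rot: [179.7, -0.2, 90.8]
wrist_force: [-0.2, 0.7, 0.7]
opening: 0.0514
```

Run:
```python
from h import *
s=snap('scene','s18.png');w=snap('wrist','w18.png');o=get_obs();print(o['time'],o['opening'],o['ee_pos'],o['tcp_rot'],o['wrist_force'],o['torque'])
b=s['img'][150:250,310:410]
a=w['img'][140:340,180:380]
cv2.imwrite('pics/z18.png',cv2.hconcat([cv2.resize(a,(400,400),interpolation=2),cv2.resize(b,(400,400),interpolation=2)])[:,:,::-1])
```

```text
11.1 0.05127236478137509 [ 0.50481725 -0.10667133  0.03032561] [179.69546213  -0.20233258  90.78421632] [-0.11202477 -0.20499571 -0.10742125] [ 0.0174506  -0.03890081 -0.00975775]
```

View pics/z18.png

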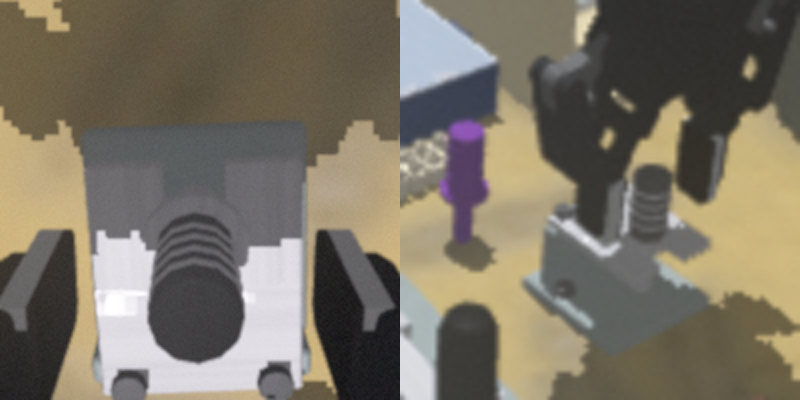

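Call:
{"api": "play_rows", "payload": {
  "rows": [
    [0.3,[0,0,-2],[0,0,0]],
    [0.2,[0,0,-4],[0,0,0]],
    [0,[0,0,-4],[0,0,0]],
    [0,[4,-1.5,0],[0,0,0]],
    [0,[4.5,-1.5,0],[0,0,0]],
    [0,[4,-1.5,0],[0,0,0]],
    [0,[0,0,0],[0,0,0]],
    [0,[0,0,0],[0,0,0]]
  ]
}}

```text
time: 11.9
ee_pos: [0.456, 0.0211, 0.1334]
tcp_rot: [179.8, -0.3, 90.7]
wrist_force: [-0.3, 0.2, -0.5]
opening: 0.0856
```

Run:
```python
from h import *
s=snap('scene','s19.png');w=snap('wrist','w19.png');o=get_obs();print(o['time'],o['opening'],o['ee_pos'],o['tcp_rot'],o['wrist_force'],o['torque'])
b=s['img'][150:270,290:410]
a=w['img']
cv2.imwrite('pics/z19.png',cv2.hconcat([cv2.resize(a,(400,300),interpolation=2),cv2.resize(b,(300,300),interpolation=2)])[:,:,::-1])
e=[.4555,.033,.095]
print(proj(w,e),proj(s,e))
```

```text
12.0 0.08537254056130227 [0.4561656  0.02023984 0.13323314] [179.7970345   -0.30392889  90.56183948] [ 0.8380034  -0.90652673  0.11436225] [-0.05914342 -0.02047719 -0.00983873]
[296.28435041 227.65327657] [326.06172244 228.85977059]
```

View pics/z19.png

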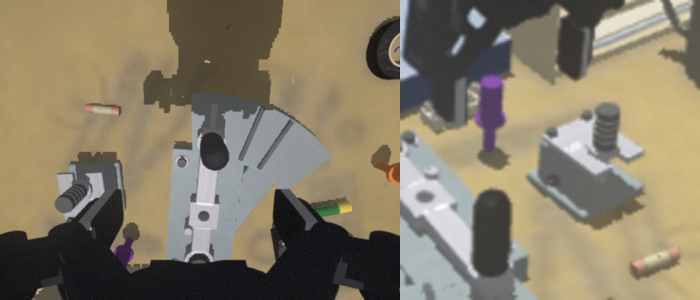

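Run:
```python
from h import *
w=load('w19.png'); g=cv2.cvtColor(w['img'],cv2.COLOR_RGB2GRAY)
m=(g<50).astype(np.uint8); m[:,:]*=1
n,l,st,c=cv2.connectedComponentsWithStats(m[150:260,260:340])
print([(list(s),list(np.round(cc,1))) for s,cc in zip(st,c)][:8])
cv2.imwrite('pics/z20.png',cv2.resize(w['img'][150:260,250:360],(550,550),interpolation=2)[:,:,::-1])
for z in (.041,.072,.093,.103):
    p=proj(w,[.4525,.034,z]); print(z,p)
```

```text
[([np.int32(0), np.int32(0), np.int32(80), np.int32(110), np.int32(7799)], [np.float64(39.7), np.float64(54.4)]), ([np.int32(21), np.int32(36), np.int32(39), np.int32(49), np.int32(974)], [np.float64(37.6), np.float64(54.7)]), ([np.int32(50), np.int32(69), np.int32(1), np.int32(1), np.int32(1)], [np.float64(50.0), np.float64(69.0)]), ([np.int32(29), np.int32(72), np.int32(1), np.int32(1), np.int32(1)], [np.float64(29.0), np.float64(72.0)]), ([np.int32(53), np.int32(72), np.int32(1), np.int32(1), np.int32(1)], [np.float64(53.0), np.float64(72.0)]), ([np.int32(29), np.int32(75), np.int32(1), np.int32(2), np.int32(2)], [np.float64(29.0), np.float64(75.5)]), ([np.int32(31), np.int32(79), np.int32(1), np.int32(1), np.int32(1)], [np.float64(31.0), np.float64(79.0)]), ([np.int32(51), np.int32(79), np.int32(1), np.int32(1), np.int32(1)], [np.float64(51.0), np.float64(79.0)])]
0.041 [293.66124516 202.33624062]
0.072 [295.93814346 213.10790055]
0.093 [297.83580341 222.08544141]
0.103 [298.86927615 226.97464391]
```

View pics/z20.png

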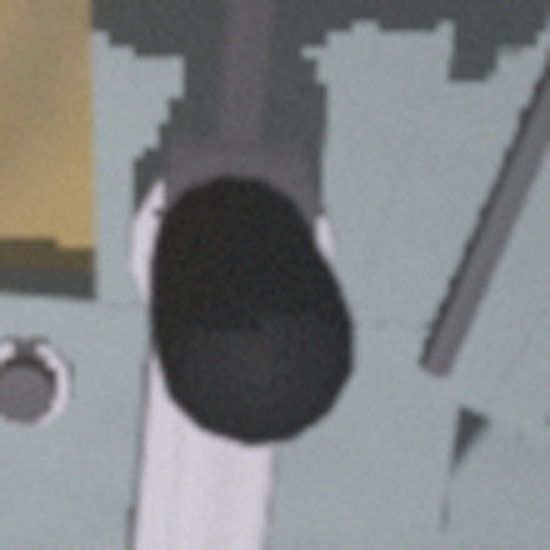

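Call:
{"api": "play_rows", "payload": {
  "rows": [
    [0,[1.6,-0.5,1],[0,0,5.4]],
    [0,[0,0,2.5],[0,0,0]],
    [0,[0,0,2],[0,0,0]],
    [0,[0,0,0],[0,0,0]]
  ]
}}

```text
time: 12.4
ee_pos: [0.4529, 0.0332, 0.0764]
tcp_rot: [179.8, -0.3, 84.6]
wrist_force: [-0.1, -0.2, -0.6]
opening: 0.0852
```

Run:
```python
from h import *
w=snap('wrist','w21.png');o=get_obs();print(o['time'],o['opening'],o['ee_pos'],o['tcp_rot'],o['wrist_force'],o['torque'])
cv2.imwrite('pics/z21.png',w['img'][:,:,::-1])
for z in (.041,.093,.103): print(proj(w,[.451,.036,z]))
```

```text
12.45 0.08544528863828138 [0.45344302 0.0331666  0.07776815] [179.73161795  -0.29940682  84.58175859] [-0.18931634  0.36938763  0.00821893] [-0.00816473  0.02988872  0.00250409]
[281.06641959 226.38833633]
[282.72368235 260.10971694]
[283.16660004 269.12204533]
```

View pics/z21.png

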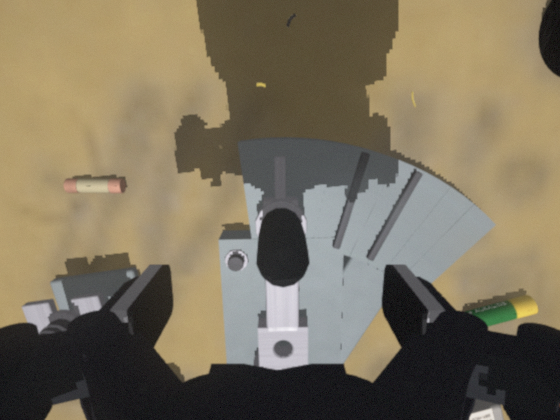

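Call:
{"api": "play_rows", "payload": {
  "newtons": 40,
  "rows": [
    [0,[0.3,-0.3,1.5],[0,0,0]],
    [0,[0,0,1.5],[0,0,0]],
    [0,[0,0,1],[0,0,0]],
    [0,[0,0,0],[0,0,0]]
  ]
}}

```text
time: 12.85
ee_pos: [0.4534, 0.0346, 0.0392]
tcp_rot: [179.5, -0.3, 84.4]
wrist_force: [-1.4, 0.1, 0.0]
opening: 0.0856
```

Call:
{"api": "play_rows", "payload": {
  "rows": [
    [1,[0,0,0],[0,0,0]],
    [1,[0,0,0],[0,0,0]],
    [1,[0,0,0],[0,0,0]],
    [1,[0,0,0],[0,0,0]],
    [1,[0,0,0],[0,0,0]]
  ]
}}

```text
time: 13.35
ee_pos: [0.4547, 0.0354, 0.0414]
tcp_rot: [179.4, -0.5, 84.4]
wrist_force: [-0.1, 6.1, -1.8]
opening: 0.0239
```

Run:
```python
from h import *
w=snap('wrist','w22.png');s=snap('scene','s22.png');o=get_obs();print(o['time'],o['opening'],o['ee_pos'],o['tcp_rot'],o['wrist_force'],o['torque'],o['q'])
b=s['img'][150:300,230:380]
cv2.imwrite('pics/z22.png',cv2.hconcat([cv2.resize(w['img'],(400,300)),cv2.resize(b,(300,300),interpolation=2)])[:,:,::-1])
```

```text
13.45 0.02344467485024665 [0.45470965 0.03535556 0.04142227] [179.39952783  -0.46040353  84.41866333] [-0.59160592  5.87007027  0.67779465] [ 1.13751504  0.09942168 -0.07951621] [  4.20659718  -8.66024851 -21.38092885  76.60930671   0.35159459
   9.79240224]
```

View pics/z22.png

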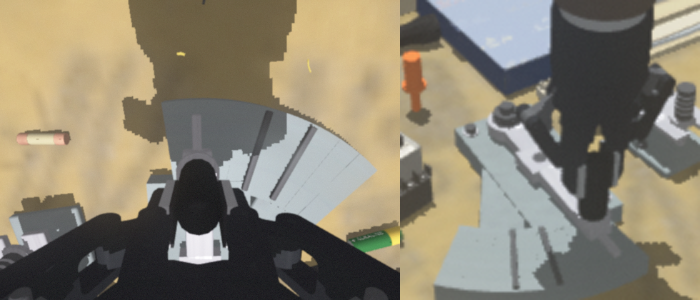

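Call:
{"api": "play_rows", "payload": {
  "newtons": 60,
  "rows": [
    [1,[0.7,0,0],[0.2,0,2.5]],
    [1,[0.7,0,0],[0,0,2.5]],
    [1,[0.7,0,0],[0,0,2.5]],
    [1,[0.7,0,0],[0,0,2.5]]
  ]
}}

```text
time: 13.85
ee_pos: [0.4587, 0.0612, 0.0415]
tcp_rot: [179.7, -0.2, 74.0]
wrist_force: [-1.4, -4.5, -0.9]
opening: 0.0235
```

```bash
cat >> h.py <<'E'
def st():
    o=get_obs();e=np.array(o['ee_pos']);P=np.array([.6048,.0229]);d=e[:2]-P
    a=np.arctan2(d[1],-d[0])-np.arctan2(.0354-.0229,.6048-.4547)
    print('t',o['time'],'open',round(o['opening'],4),'ee',np.round(e,4),'rot',np.round(o['tcp_rot'],2),'F',np.round(o['wrist_force'],1),'lever~',round(a,3),'rad',round(np.hypot(*d),4),'yaw should',round(84.4-np.degrees(a),1),o['torque'])
E
python3 -c "
from h import *
st()"
```

```text
t 13.85 open 0.0235 ee [0.4587 0.0612 0.0415] rot [179.67  -0.21  74.03] F [-1.4 -4.5 -0.9] lever~ 0.173 rad 0.1511 yaw should 74.5 [-0.76669628 -0.10990167  0.20048452]
```

Call:
{"api": "play_rows", "payload": {
  "rows": [
    [1,[0.7,0,0],[0.2,0,2.4]],
    [1,[0.7,0,0],[0,0,2.5]],
    [1,[0.7,0,0],[0,0,2.5]]
  ]
}}

```text
time: 14.15
ee_pos: [0.4646, 0.0801, 0.0415]
tcp_rot: [179.9, 0.0, 66.3]
wrist_force: [-1.5, -5.0, 0.2]
opening: 0.023
```

```bash
python3 -c "
from h import *
st()"
```

```text
t 14.15 open 0.023 ee [0.4646 0.0801 0.0415] rot [1.7989e+02 4.0000e-02 6.6320e+01] F [-1.5 -5.   0.2] lever~ 0.304 rad 0.1515 yaw should 67.0 [-0.62781937 -0.10364434  0.33453818]
```

Call:
{"api": "play_rows", "payload": {
  "rows": [
    [1,[0.5,0.1,0],[0.1,0,1.5]],
    [1,[0.3,0,0],[0,0,1]]
  ]
}}

```text
time: 14.35
ee_pos: [0.4672, 0.0867, 0.0415]
tcp_rot: [-179.9, 0.2, 63.7]
wrist_force: [1.0, -6.5, -1.3]
opening: 0.0229
```

Run:
```python
from h import *
st()
w=snap('wrist','w23.png');s=snap('scene','s23.png');t=snap('top','t23.png')
st()
b=s['img'][150:320,230:400]
cv2.imwrite('pics/z23.png',cv2.hconcat([cv2.resize(w['img'][60:280,150:400],(400,352)),cv2.resize(b,(352,352),interpolation=2)])[:,:,::-1])
```

```text
t 14.35 open 0.0229 ee [0.4672 0.0867 0.0415] rot [-179.89    0.23   63.71] F [ 1.  -6.5 -1.3] lever~ 0.351 rad 0.1517 yaw should 64.3 [-0.84419688 -0.51347437  0.29379022]
t 14.5 open 0.0229 ee [0.4672 0.0867 0.0414] rot [-179.89    0.21   63.77] F [-2.7 -5.9  1.1] lever~ 0.351 rad 0.1517 yaw should 64.3 [-0.53033358  0.16319111  0.32823137]
```

View pics/z23.png

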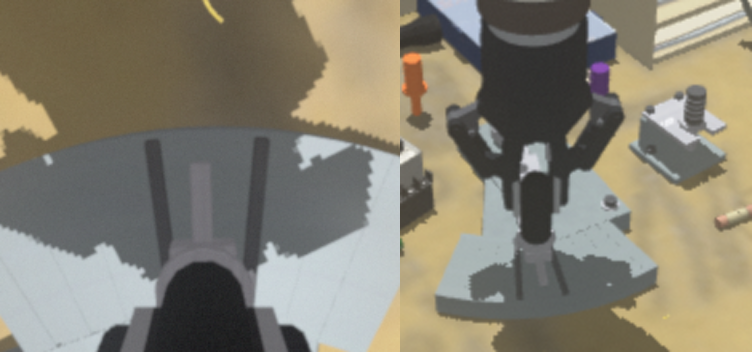

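Run:
```python
from h import *
st(); print(job_done())
```

```text
t 14.5 open 0.0229 ee [0.4672 0.0867 0.0414] rot [-179.89    0.21   63.77] F [-2.7 -5.9  1.1] lever~ 0.351 rad 0.1517 yaw should 64.3 [-0.53033358  0.16319111  0.32823137]
the job is handed in; nothing more can be done
None
```

I drew the locking pin, hung it in the notch of the pin rest and let it go. Then I swung the lever by its handle to the middle sector, and I was still gripping it there when I handed the job in at about 14.5 s.

- **Pin:** the last scene picture shows it upright with its collar on the plate. I parked it about 4 to 6 mm towards the mouth from the seat, inside the 15 mm allowed. Lowering the pin, I pressed with about 22 N on contact.
- **Lever:** I estimate 0.35 rad from the arm's position, against 0.36 for the sector's centre. The wrist picture shows the pointer between the ribs, slightly towards the first one. The lever never went near the second rib. The grip is set to 60 N, the spring load reads about 6 N, and the arm's position did not change over the last 0.15 s.
- **Other parts:** I touched none of them, and they look unmoved in the pictures. I did not measure their positions afterwards.

**What disagreed:** my first grasp closed on nothing, just above the knob. Triangulation put the fingertips about 37 mm higher than the tool description implies from the reported tool position, so I used the measured offset from then on. The gripper opening also read about 1.5 mm smaller than the part diameters.

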